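# Push the soap bar home into its corner

## Task

The soap bar has its place in the corner between the low back rail and the end stop block. Without lifting or pinching it, or pressing it down from above, push it along the worktop from its sides, with the fingertips or the outside of the fingers, until one long side lies flat against the rail and one end is up against the inner face of the stop block. Leave the thread spool, tape roll, dosing cup and dropper bottle where they stand, and finish clear of everything.

Things in the scene. Friction and masses are not known exactly. Their poses are not given: they have to be found in the camera images.
- soap_bar: Loose pink bar of soap lying flat: 48 mm (its x) by 75 mm (its y) by 20 mm high, 0.09 kg, well rounded. Origin at the centre of its underside, which is slightly domed: it may rock by 0.1 rad and turns easily under one narrow tip, while two fingertips spread about 40 mm push its long side straight. Starts 85 to 125 mm in front of the rail, its long side facing the rail within 0.4 rad.
- back_rail: White painted straight batten fixed to the worktop, roughly across the robot's view (turned up to 0.2 rad): 18 mm thick (its x), 400 mm long (its y), 22 mm high. Origin at the centre of its underside; x points away from the robot. The face the soap goes against is the near one, at x = -9 mm in this frame.
- end_stop: White painted block with two screws, fixed to the worktop just in front of the rail, 160 mm from the rail's middle, at the rail's left end or at its right end (varies), its axes parallel to the rail's: 56 mm (its x), 30 mm (its y, along the rail), 30 mm high. Origin at the centre of its underside, 38 mm in front of the rail's centre line. The inner face, 15 mm from its origin along y, is the one that looks to the rail's middle.
- thread_spool: Loose cream thread spool standing upright, 28 mm across, 36 mm high, in front of the rail at the end opposite to the stop block, 160 mm from the rail's middle. Origin at the centre of its underside. Must not be disturbed.
- tape_roll: Loose roll of tape lying flat, 98 mm across, 25 mm high, to the left of the soap. Origin at the centre of its underside. Must not be disturbed.
- dosing_cup: Loose pale open cup, 63 mm across, 49 mm high, to the right of the soap. Origin at the centre of its underside. Must not be disturbed.
- dropper: Loose small brown dropper bottle standing behind the rail, 33 mm across, 102 mm high. Origin at the centre of its underside. Must not be disturbed.
Things that resemble listed ones, but are neither listed nor needed, are in the scene too. Of the things that look like the end_stop, the smaller one is meant.

How it is judged:
At the end, for the whole second after the job is handed in: The soap bar lies flat on the worktop at rest, on the inner side of the stop block, its long side within about 7 mm of touching the rail and parallel to it within 0.15 rad, its end within about 7 mm of touching the stop block's inner face (x of soap_bar in the frame of back_rail between -0.04 and -0.025 m and angle between the y axis of soap_bar and the y axis of back_rail, either way round below 0.15 rad and y of soap_bar in the frame of end_stop between -0.06 and 0.06 m and y of soap_bar in the frame of back_rail between -0.125 and 0.125 m and height (world z) of soap_bar below 0.005 m and angle between soap_bar's own z axis and vertical below 0.2 rad and linear speed of soap_bar below 0.01 m/s).
It fails at once if the soap bar is lifted or tipped (height (world z) of soap_bar above 0.012 m or angle between soap_bar's own z axis and vertical above 0.35 rad).
It fails at once if the soap bar is pinched, or dragged from above (fingers touch it with the grasp point over it) (contact force between the fingers and soap_bar above 0.5 N and x of the grasp point in the frame of soap_bar between -0.018 and 0.018 m and y of the grasp point in the frame of soap_bar between -0.032 and 0.032 m).
It fails at once if a bystander is moved by more than 15 mm (distance of any of thread_spool, tape_roll, dosing_cup, dropper from where it was at the start of the episode above 0.015 m).
It also fails if it takes over 51 s, if anything falls off the work surface, if the arm or the gripper's body presses on something with over 40 N, if the wrist force passes 120 N, or if a joint passes its speed limit or range.

## Robot

A 7-joint arm with a two-finger parallel gripper is mounted at the origin on a cart in front of the work surface, level with it; the furniture and walls round the work are solid. World frame = base frame: x ahead of the robot, y to its left, z up, the work surface at z = 0. Lengths are in m, angles in rad, forces in N, time in s.
With the tool pointing down it reaches from about 0.425 to 0.925 m from the base axis. Payload 6.8 kg.
Tool frame: the origin (TCP) lies between the finger pads; the fingertips stand 14 mm ahead of it and the grasp point (between the pads) lies 5 mm behind it; z points along the fingers, y is the line along which they close (so a half turn about z gives the same grasp; the last joint's range is limited). The gripper opens to 85 mm and grips with 20 to 120 N. Pads are 22 mm wide; open, the fingers measure 114 mm over their backs; the gripper's body (76 mm by 85 mm) begins 54 mm behind the grasp point. The pads swing forward as they close: fully open they stand 13 mm farther back than shut.
Start: joints at [1.18, 0.477, 0.022, 1.555, -0.011, 1.109, -0.083], TCP at [0.188, -0.648, 0.245] pointing down, gripper open.
Joint ranges: [-2.96, 2.96], [-0.34, 2.1], [-1.41, 1.46], [0.24, 2.44], [-1.37, 4.51], [0.17, 1.92], [-2.96, 2.96]. Speed limits (rad/s): [2.39, 2.39, 3.14, 3.14, 3.14, 3.14, 3.14].

## Interface

Orientations are given as a rotation vector (axis times angle).
In Python, from bench import r, eyes, ticket gives the robot as it stands. The module is installed in compiled form; this text tells all that it offers.
- The arm moves only by the tool arm_command, never from a script. Its argument "plan" is text: rows parted by semicolons, each of 4 numbers parted by spaces: the shift along the tool's x, y, z in m, then the turn about the tool's z in degrees. In form: tx ty tz yaw; .... A call has 1 to 20 rows; each row shifts and turns the commanded pose from where the row before left it, along the tool's axes as they then stand; what a row does not reach is not made up. A row lasts 1/8 s, in which the tool goes at most 62.5 mm and 10.7 degrees, less where a joint would pass 70% of its speed; a pose out of reach is approached as far as the arm can. A call is refused whole if a number of a shift passes 0.0625 or a number of a turn 10.7, either way. A call with a gripper value outside its range is refused whole. "hand" is the closure, from -1 (fully open) to 1 (shut), set as the call begins (left out, the last holds). The fingers move at their own pace and stop on an object; "grip_force" is the grip in N (left out, the last holds). Time passes only in rows, so rows that do not move let the fingers close. It gives the time, the measured TCP pose, the force, the opening and the grip force at its end, in the units of the state.
- r.get_obs(): the state, without advancing time (a new reading comes with each control period).
- eyes.grab_frame(name): name is "scene" or "top" or "wrist"; returns (picture, depth): 384x512x3 uint8, red, green, blue; 384x512 float32, m along the optical axis (not along the pixel's ray), 0 where there is no reading.
- eyes.calibration(name): a dict with "fov_y" (degrees; the focal length in pixels is half the picture's height over the tangent of half this angle, whatever the lens; pixels are square), "cx", "cy" (the principal point, pixels), "origin" and "attitude" of the camera in the world; the wrist camera has in their place "tool_from_camera" (4x4, takes a point from camera to tool coordinates, whose origin is the TCP and whose axes are the flange's). Camera axes: x right, y up, looking along -z (the intrinsics and any distortion apply to the point x, -y, -z); pixel columns grow to the right and rows downward; lengths in m; the calibration is good to about 2 mm. The wrist camera is an equidistant fisheye: a pixel r from the principal point sees the ray r / f radians off the axis. A picture is of the moment at which its call begins: read the wrist's pose just before it. calibration takes no time and is no camera call.
- ticket.hand_in(): hands the job in; it is judged then, once.
The state is a dict: "clock": time; "joints": joint angles; "qvel": joint speeds; "tau": joint torques, N m; "tcp_pos": TCP position; "orientation": TCP orientation; "contact_force": force on the tool from outside, world axes, zero at the start; "moment": the same for the moment, N m; "grip_width": finger opening in m; "gripper_force": force on a finger pad.
Only numpy, scipy, OpenCV 4.12 (cv2) and the standard library are available. Lean on these libraries where they do the work, as an engineer would, in place of code of your own. Each camera call takes 0.05 s, during which the arm holds its last target. There are 200 camera calls.

## Working session

There is one attempt and no reset: what is moved stays moved. The work goes in short steps, Python scripts to look and compute and a tool call to move; the robot and the scene stay as the last step left them, time stands still between calls to the robot, and variables do not carry over. Pictures are saved under pics/ and viewed, at most 10 in all, crops included, and the job is handed in when it is done.

Besides the shell and the picture viewer there is one more tool, called after ">>>" by a JSON object that holds its "fn" and its "kwargs", one argument or row to a line. arm_command: Moves the arm, as the interface text tells. Its arguments: {"type":"object","properties":{"plan":{"type":"string"},"hand":{"type":"number"},"grip_force":{"type":"number"}},"required":["plan"]}

```bash
mkdir -p pics
cat > h.py <<'E'
import numpy as np, cv2
from bench import r, eyes, ticket
from scipy.spatial.transform import Rotation as R
def cal(n):
    c=eyes.calibration(n); f=192/np.tan(np.radians(c['fov_y'])/2); return c,f
def att(c):
    a=np.array(c['attitude'],float)
    return a if a.shape==(3,3) else R.from_rotvec(a).as_matrix()
def ray(n,uv,z):
    c,f=cal(n); uv=np.atleast_2d(uv).astype(float)
    d=np.c_[(uv[:,0]-c['cx'])/f,-(uv[:,1]-c['cy'])/f,-np.ones(len(uv))]@att(c).T
    o=np.array(c['origin']); return o+d*((z-o[2])/d[:,2])[:,None]
def pts(n,dep):
    c,f=cal(n); v,u=np.mgrid[:384,:512]
    d=np.stack([(u-c['cx'])/f*dep,-(v-c['cy'])/f*dep,-dep],-1)
    return d@att(c).T+np.array(c['origin'])
E
python3 - <<'E'
from h import *
for n in("top","scene"):
    p,d=eyes.grab_frame(n); np.savez(f'/tmp/{n}.npz',p=p,d=d)
    cv2.imwrite(f'pics/{n}0.png',p[...,::-1]); print(n,eyes.calibration(n))
print(r.get_obs())
E
```

```text
top {'fov_y': 55.819315761985486, 'cx': 253.86425251438305, 'cy': 191.67983650995416, 'origin': array([ 0.45667285, -0.05201556,  1.0539287 ]), 'attitude': array([ 0.10373694, -0.12584192, -1.57368576])}
scene {'fov_y': 52.94923720710425, 'cx': 256.6114520957509, 'cy': 192.77809202963462, 'origin': array([ 0.2492296 , -0.52554302,  0.75340276]), 'attitude': array([ 0.65444153, -0.23005656, -0.66338688])}
{'clock': 0.1, 'joints': array([ 1.17988566,  0.47777407,  0.02233957,  1.55637981, -0.01152916,
        1.10932065, -0.08313482]), 'qvel': array([ 9.27054473e-05, -3.37957722e-03,  1.02015123e-05, -3.31047297e-03,
        6.01139116e-04,  2.19342053e-03, -2.87617429e-04]), 'tau': array([ 4.72054118e-03, -5.97759497e+01,  1.61329530e+00, -2.81954098e+01,
        1.26801108e-02,  5.01928967e-03,  1.08346944e-05]), 'tcp_pos': array([ 0.18821146, -0.64767128,  0.24437339]), 'orientation': array([-3.10853967e+00, -4.42477280e-01,  5.47218738e-04]), 'contact_force': array([ 0.02831968, -1.22571304, -0.47114254]), 'moment': array([ 0.03380444, -0.06997685,  0.00220121]), 'gripper_force': 0.0, 'grip_width': 0.08556121590375439}
```

View pics/top0.png

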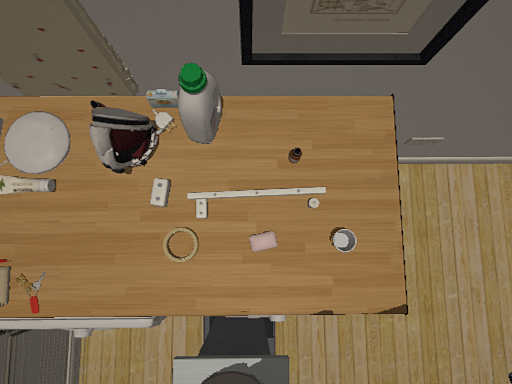

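View pics/scene0.png

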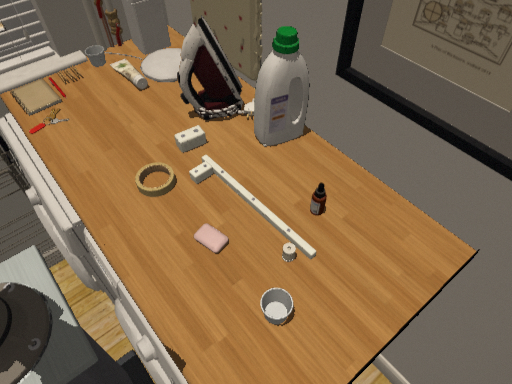

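The top view shows the soap at (263,241), the rail from (188,195) to (325,190), the spool at (314,203), the cup at (343,240), the tape at (181,245) and the dropper at (295,155). Two blocks could be the stop: the small one at (201,208), touching the rail's left end, and a larger one at (160,192), standing apart. The small one fits the description. The only pink thing is the soap.

```bash
cat > m.py <<'E'
from h import *
def look(n="top",fresh=True):
    p,d=eyes.grab_frame(n)
    return p,d
def rect(n,m,z):
    cs,_=cv2.findContours(m.astype(np.uint8),cv2.RETR_EXTERNAL,cv2.CHAIN_APPROX_NONE)
    c=max(cs,key=cv2.contourArea)
    w=ray(n,c[:,0,:],z)[:,:2].astype(np.float32)
    (cx,cy),(a,b),t=cv2.minAreaRect(w)
    bx=cv2.boxPoints(((cx,cy),(a,b),t)); e=bx[1]-bx[0]; g=bx[2]-bx[1]
    l=e if np.hypot(*e)>np.hypot(*g) else g
    if l[1]<0:l=-l
    M=cv2.moments(w[:,None,:])
    return np.array([cx,cy]),sorted((a,b)),np.arctan2(-l[0],l[1])
def pink(p):
    q=p.astype(int);return (q[...,0]-q[...,1]>25)&(q[...,2]-q[...,1]>-8)&(q[...,0]>120)
E
python3 - <<'E'
from m import *
D=np.load('/tmp/top.npz');p=D['p'];d=D['d'];P=pts('top',d)
hsv=cv2.cvtColor(p,cv2.COLOR_RGB2HSV)
m=pink(p);mm=np.zeros_like(m);mm[220:262,235:300]=1
print('soap',rect('top',m&mm,.014), 'zmax',P[241,263])
w=(hsv[...,1]<60)&(hsv[...,2]>150)
def box(u0,v0,u1,v1):
    k=np.zeros_like(w);k[v0:v1,u0:u1]=1;return k
# rail: near/far via white mask limited by row
k=w&box(180,180,335,200)
print('rail',rect('top',k,.022),P[193,250])
print('stop',rect('top',w&box(192,200,212,222),.03),P[212,201])
print('big',rect('top',w&box(145,172,175,212),.03))
print('spool',rect('top',w&box(304,195,324,212),.036))
cup=box(325,222,365,258)&(hsv[...,1]<70);print('cup',rect('top',cup,.04))
tp=box(155,220,207,270)&(P[...,2]>.012)&(P[...,2]<.05);print('tape',rect('top',tp,.02))
dr=box(280,140,310,170)&(P[...,2]>.02);print('drop',P[dr].mean(0))
c=p[165:275,150:370];cv2.imwrite('pics/c1.png',cv2.resize(c[...,::-1],None,fx=3.6,fy=3.6,interpolation=2))
E
```

```text
soap (array([ 0.46068108, -0.06721982]), [0.010327584110200405, 0.01502152904868126], np.float32(1.3170158)) zmax [ 0.46762642 -0.09190364  0.02168568]
rail (array([ 0.60637075, -0.07419546]), [0.016405491158366203, 0.39818084239959717], np.float32(0.039696276)) [ 0.60458865 -0.05594395  0.02249555]
stop (array([0.55997485, 0.08446529]), [0.02550838142633438, 0.04877954721450806], np.float32(-1.558176)) [0.54968018 0.08247057 0.03302497]
big (array([0.60918099, 0.2046462 ]), [0.03934786841273308, 0.07597655057907104], np.float32(1.4412117))
spool (array([ 0.57462049, -0.23562261]), [0.0255625881254673, 0.02580031007528305], np.float32(1.5416372))
cup (array([ 0.46877837, -0.31799436]), [0.06069314107298851, 0.06468293070793152], np.float32(-0.007189526))
tape (array([0.4604519 , 0.14258307]), [0.09557617455720901, 0.09644076973199844], np.float32(-0.77826077))
drop [ 0.69712404 -0.17691568  0.10388461]
```

View pics/c1.png

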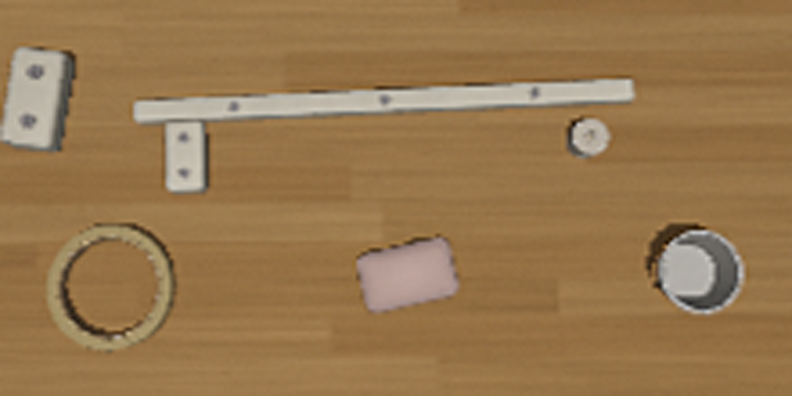

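The crop confirms the small two-screw block at the rail's left end (crop 186,156), the soap at crop (408,274), and the bigger look-alike at far left. The pink mask was too strict, so I'll find the soap by its height instead.

```bash
cat >> m.py <<'E'
RC=np.array([.6064,-.0742]);RT=.0397
def soap(n='top'):
    p,d=eyes.grab_frame(n);P=pts(n,d);q=p.astype(int)
    m=(q[...,0]-q[...,1]>20)&(q[...,2]-q[...,1]>-12)&(P[...,2]>.006)&(P[...,2]<.035)&(P[...,0]>.38)&(P[...,0]<.62)&(abs(P[...,1]+.07)<.2)
    c,s,t=rect(n,m,.012);a=c-RC
    e=np.array([np.cos(RT),np.sin(RT)]);print('soap',c.round(4),np.round(s,4),'t',round(float(t),3),'railframe',(a@e).round(4),(a@[-e[1],e[0]]).round(4),'rel',round(float(t-RT),3))
    return c,t,p
def go(x,y,z,t):
    "tool y along world direction rotated t from +y (mod pi); prints shift in current tool frame, and yaw"
    o=r.get_obs();Rm=R.from_rotvec(o['orientation']).as_matrix()
    s=Rm.T@(np.array([x,y,z])-o['tcp_pos']);ty=Rm[:,1];cur=np.arctan2(-ty[0],ty[1])
    yaw=-np.degrees((t-cur+np.pi/2)%np.pi-np.pi/2)
    print('shift',s.round(4),'yaw',yaw.round(1),'cur t',cur.round(3),'z',Rm[:,2].round(3),'tcp',o['tcp_pos'].round(4),'clk',round(o['clock'],2),'F',o['contact_force'].round(1),'w',round(o['grip_width'],4))
E
python3 - <<'E'
from m import *
c,t,p=soap(); 
b=c-.042*np.array([np.cos(t),np.sin(t)]); print(b)
go(b[0],b[1],.1,t); soap('scene')
E
```

```text
soap [ 0.4682 -0.0909] [0.0459 0.0728] t 0.215 railframe -0.1387 -0.0112 rel 0.176
[ 0.42718298 -0.09984224]
shift [ 0.3824 -0.4593  0.1451] yaw 3.9 cur t -2.859 z [-0.     0.001 -1.   ] tcp [ 0.1882 -0.6478  0.2445] clk 0.15 F [-0.6 -0.3  0.2] w 0.0853
soap [ 0.4713 -0.1238] [0.0117 0.0444] t -1.309 railframe -0.1369 -0.0442 rel -1.349
```

>>> {"fn": "arm_command", "kwargs": {
  "plan": "0.0255 -0.0306 0 0.4; 0.0255 -0.0306 0 0.4; 0.0255 -0.0306 0 0.4; 0.0255 -0.0306 0 0.4; 0.0255 -0.0306 0 0.4; 0.0255 -0.0306 0 0.4; 0.0255 -0.0306 0 0.4; 0.0255 -0.0306 0 0.4; 0.0255 -0.0306 0 0.4; 0.0255 -0.0306 0 0.3; 0.0255 -0.0306 0 0; 0.0255 -0.0306 0 0; 0.0255 -0.0306 0 0; 0.0255 -0.0306 0 0; 0.0255 -0.0306 0 0; 0 0 0.03 0; 0 0 0.03 0; 0 0 0.03 0; 0 0 0.03 0; 0 0 0.025 0",
  "hand": 0.35
}}

```text
clock: 2.7
tcp_pos: [0.4509, -0.1118, 0.0992]
orientation: [-3.123, -0.336, 0.001]
contact_force: [0.1, 0.2, 0.4]
grip_width: 0.0281
gripper_force: 0.0
```

Run:
```python
from m import *
go(.4272,-.0998,.022,.215)
p,d=eyes.grab_frame('wrist');cv2.imwrite('pics/w1.png',p[...,::-1])
```

```text
shift [-0.0206 -0.0168  0.0772] yaw -0.0 cur t -2.927 z [-0.  0. -1.] tcp [ 0.4509 -0.1118  0.0992] clk 2.7 F [0.1 0.2 0.4] w 0.0281
```

View pics/w1.png

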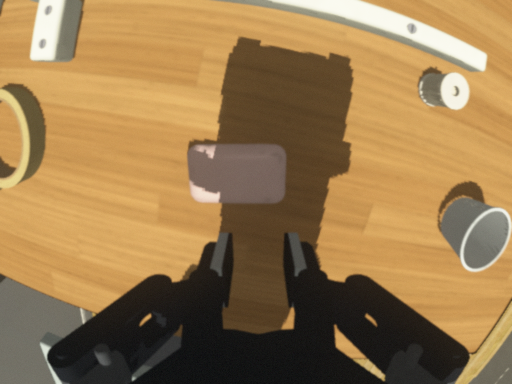

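The wrist view shows the soap at (238,173), square to the two fingertips at (228,238) and (291,238). The offset agrees with the computed shift.

>>> {"fn": "arm_command", "kwargs": {
  "plan": "-0.011 -0.0085 0 0; -0.011 -0.0085 0 0; 0 0 0.02 0; 0 0 0.02 0; 0 0 0.02 0; 0 0 0.01 0; 0 0 0 0; 0 0 0 0"
}}

```text
clock: 3.75
tcp_pos: [0.4265, -0.0999, 0.0311]
orientation: [3.123, 0.337, 0.002]
contact_force: [0.7, 0.2, 0.0]
grip_width: 0.0281
gripper_force: 0.0
```

>>> {"fn": "arm_command", "kwargs": {
  "plan": "0 0 0.003 0; 0 0 0.003 0; 0 0 0.003 0;0 0 0 0"
}}

```text
clock: 4.25
tcp_pos: [0.4258, -0.0998, 0.021]
orientation: [-3.123, -0.337, 0.001]
contact_force: [-0.2, 0.3, 0.9]
grip_width: 0.0281
gripper_force: 0.0
```

Run:
```python
from m import *
go(.4272,-.0998,.018,.215)
c,t,p=soap()
p,d=eyes.grab_frame('scene');cv2.imwrite('pics/s1.png',cv2.resize(p[180:280,150:270,::-1],None,fx=5,fy=5,interpolation=2))
```

```text
shift [0.0013 0.0003 0.003 ] yaw -0.0 cur t -2.927 z [-0.001  0.    -1.   ] tcp [ 0.4258 -0.0998  0.021 ] clk 4.25 F [-0.2  0.3  0.9] w 0.0281
soap [ 0.4708 -0.0553] [0. 0.] t -0.0 railframe -0.1347 0.0243 rel -0.04
```

View pics/s1.png

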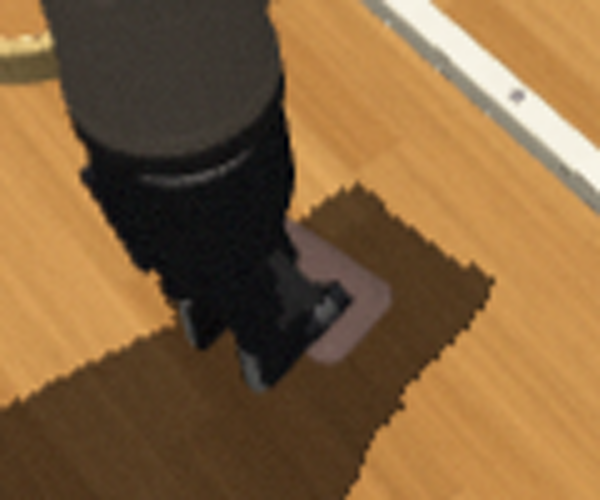

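The scene crop shows the near fingertips behind the soap, plus a dark part at crop (330,300) that overlaps it. I'll check where that part is from depth.

Run:
```python
from m import *
p,d=eyes.grab_frame('scene');P=pts('scene',d)
for u,v in [(330,305),(342,295),(300,335),(265,385),(268,370),(195,340),(280,280),(365,300)]:
    print((u,v),P[180+v//5,150+u//5].round(3),p[180+v//5,150+u//5])
```

```text
(330, 305) [ 0.441 -0.162  0.106] [67 66 67]
(342, 295) [ 0.447 -0.162  0.107] [33 32 36]
(300, 335) [ 0.426 -0.163  0.101] [17 15 16]
(265, 385) [ 0.426 -0.118  0.   ] [51 44 35]
(268, 370) [ 0.424 -0.128  0.03 ] [ 9 10 15]
(195, 340) [ 0.411 -0.089  0.017] [23 23 21]
(280, 280) [ 0.43  -0.145  0.115] [36 36 36]
(365, 300) [ 0.481 -0.121  0.018] [111  89  81]
```

The overlapping part is a knuckle at z≈0.1, so it's clear of the soap. I'll lower a little further and feel for the worktop.

>>> {"fn": "arm_command", "kwargs": {
  "plan": "0 0 0.002 0; 0 0 0.002 0; 0 0 0 0"
}}

```text
clock: 4.78
tcp_pos: [0.4259, -0.0998, 0.0171]
orientation: [-3.123, -0.337, 0.001]
contact_force: [-0.5, -0.4, 0.3]
grip_width: 0.0276
gripper_force: 0.0
```

>>> {"fn": "arm_command", "kwargs": {
  "plan": "0 0 0.0015 0; 0 0 0.0015 0; 0 0 0 0"
}}

```text
clock: 5.15
tcp_pos: [0.426, -0.0999, 0.0142]
orientation: [-3.123, -0.337, 0.0]
contact_force: [-0.4, 0.2, -0.2]
grip_width: 0.0278
gripper_force: 0.0
```

>>> {"fn": "arm_command", "kwargs": {
  "plan": "0.005 0 0 0; 0.005 0 0 0; 0.005 0 0 0; 0.005 0 0 1; 0.005 0 0 1; 0.005 0 0 1; 0.005 0 0 1; 0.005 0 0 1; 0.005 0 0 1; 0.005 0 0 1; 0.005 0 0 1; 0.005 0 0 1; 0.005 0 0 1; 0.005 0 0 0; 0 0 0 0"
}}

```text
clock: 7.02
tcp_pos: [0.4959, -0.0897, 0.0144]
orientation: [-3.141, -0.063, -0.002]
contact_force: [0.1, 0.1, 0.7]
grip_width: 0.0278
gripper_force: 0.0
```

Run:
```python
from m import *
go(.54,-.095,.0142,.04)
p,d=eyes.grab_frame('wrist');cv2.imwrite('pics/w2.png',p[...,::-1])
```

```text
shift [0.0438 0.0071 0.0002] yaw 0.0 cur t -3.101 z [ 0.001  0.    -1.   ] tcp [ 0.4959 -0.0897  0.0144] clk 7.03 F [0.1 0.1 0.7] w 0.0278
```

View pics/w2.png

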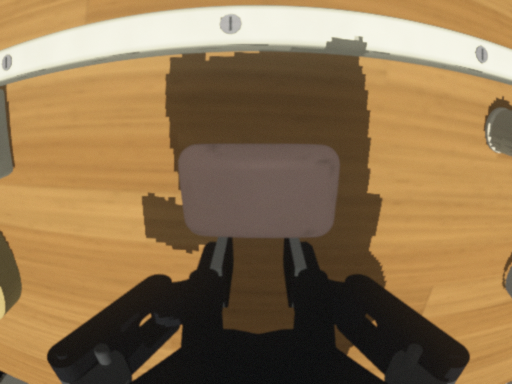

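The soap lies square against both tips at (260,190), with the rail straight ahead at row 45. I'll keep pushing.

>>> {"fn": "arm_command", "kwargs": {
  "plan": "0.005 0 0 0; 0.005 0 0 0; 0.005 0 0 0; 0.005 0 0 0; 0.005 0 0 0; 0.005 0 0 0; 0.004 0 0 0; 0.003 0 0 0; 0.002 0 0 0; 0 0 0 0"
}}

```text
clock: 8.32
tcp_pos: [0.5344, -0.0881, 0.0143]
orientation: [3.141, 0.063, 0.001]
contact_force: [-0.4, -0.6, -0.3]
grip_width: 0.0276
gripper_force: 0.0
```

>>> {"fn": "arm_command", "kwargs": {
  "plan": "0.002 0 0 0; 0.001 0 0 0; 0 0 0 0"
}}

```text
clock: 8.7
tcp_pos: [0.5373, -0.0881, 0.0143]
orientation: [3.141, 0.063, 0.0]
contact_force: [0.5, -0.3, 0.8]
grip_width: 0.0278
gripper_force: 0.2
```

>>> {"fn": "arm_command", "kwargs": {
  "plan": "0.001 0 0 0; 0.001 0 0 0; 0 0 0 0"
}}

```text
clock: 9.07
tcp_pos: [0.539, -0.088, 0.0142]
orientation: [3.141, 0.063, -0.001]
contact_force: [-1.5, -0.1, 0.6]
grip_width: 0.0278
gripper_force: 0.6
```

>>> {"fn": "arm_command", "kwargs": {
  "plan": "0.001 0 0 0; 0.001 0 0 0; 0 0 0 0"
}}

```text
clock: 9.45
tcp_pos: [0.5393, -0.0879, 0.014]
orientation: [3.141, 0.063, -0.006]
contact_force: [-6.3, -0.2, 4.7]
grip_width: 0.0278
gripper_force: 3.2
```

The soap is against the rail (6 N reaction). I'll back off, lift and look.

>>> {"fn": "arm_command", "kwargs": {
  "plan": "-0.005 0 0 0; -0.015 0 0 0; -0.02 0 0 0; 0 0 -0.03 0; 0 0 -0.03 0; 0 0 -0.03 0; -0.02 0 0 0; -0.03 0 0 0; -0.03 0 0 0;0 0 0 0"
}}

```text
clock: 10.7
tcp_pos: [0.4183, -0.0931, 0.1041]
orientation: [3.14, 0.062, -0.003]
contact_force: [0.5, -0.2, 0.1]
grip_width: 0.028
gripper_force: 0.0
```

Run:
```python
from m import *
c,t,p=soap()
cv2.imwrite('pics/t2.png',cv2.resize(p[165:275,150:370,::-1],None,fx=3.6,fy=3.6,interpolation=2))
e=np.array([np.cos(RT),np.sin(RT)]);f=np.array([-e[1],e[0]])
b=RC-.037*e+((c-RC)@f-.0375-.011-.02)*f; print(b)
go(b[0],b[1],.0142,RT+np.pi/2);print(r.get_obs()['joints'].round(2))
```

```text
soap [ 0.5739 -0.0863] [0.0465 0.0725] t -0.005 railframe -0.033 -0.0108 rel -0.044
[ 0.57257511 -0.15487013]
shift [0.1496 0.0679 0.0903] yaw -90.0 cur t -3.102 z [ 0. -0. -1.] tcp [ 0.4204 -0.0929  0.1044] clk 10.75 F [ 0.8 -0.3 -0.6] w 0.0279
[ 0.31  0.31 -0.28  2.23  0.14  0.62 -1.6 ]
```

View pics/t2.png

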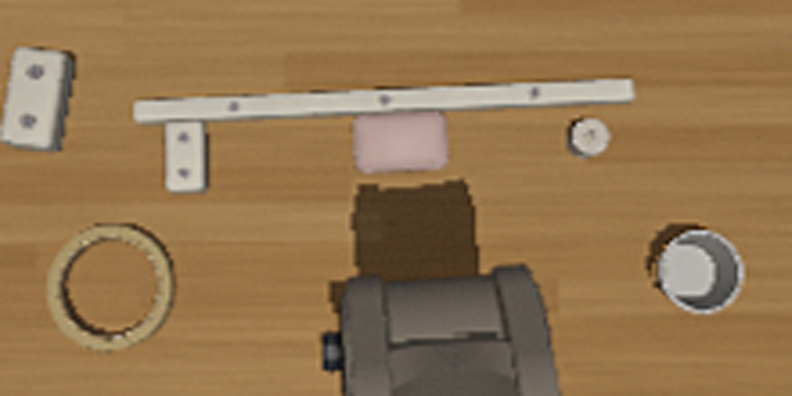

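The soap now lies against the rail (crop 400,142), in the middle of its length, and every bystander is where it was. Next I'll turn the tool a quarter turn to push on the soap's right end.

>>> {"fn": "arm_command", "kwargs": {
  "plan": "0 0 0 -5; 0 0 0 -5; 0 0 0 0",
  "hand": 0.68
}}

```text
clock: 11.12
tcp_pos: [0.4223, -0.0926, 0.1045]
orientation: [-3.124, -0.336, -0.002]
contact_force: [0.3, -0.9, 1.2]
grip_width: 0.0138
gripper_force: 0.0
```

Run:
```python
from m import *
go(.5726,-.162,.08,RT+np.pi/2);print(r.get_obs()['joints'].round(2))
```

```text
shift [0.1321 0.0997 0.0247] yaw -80.0 cur t -2.928 z [ 0.001  0.    -1.   ] tcp [ 0.4223 -0.0926  0.1045] clk 11.12 F [ 0.3 -0.9  1.2] w 0.0138
[ 0.35  0.31 -0.31  2.22  0.16  0.63 -1.44]
```

>>> {"fn": "arm_command", "kwargs": {
  "plan": "0.022 0.0166 0 0; 0.022 0.0166 0 0; 0.022 0.0166 0 0; 0.022 0.0166 0 0; 0.022 0.0166 0 0; 0.022 0.0166 0 0; 0 0 0 -8; 0 0 0 -8; 0 0 0 -8; 0 0 0 -8; 0 0 0 -8; 0 0 0 -8; 0 0 0 -8; 0 0 0 -8; 0 0 0 -8; 0 0 0 -8; 0 0 0 0;0 0 0 0"
}}

```text
clock: 13.38
tcp_pos: [0.5716, -0.1619, 0.1042]
orientation: [-2.18, -2.262, -0.0]
contact_force: [0.3, -0.7, 0.0]
grip_width: 0.0139
gripper_force: 0.0
```

Run:
```python
from m import *
go(.5726,-.162,.017,RT+np.pi/2)
p,d=eyes.grab_frame('wrist');cv2.imwrite('pics/w3.png',p[...,::-1])
```

```text
shift [-0.0001  0.001   0.0872] yaw -0.2 cur t -1.534 z [ 0.  0. -1.] tcp [ 0.5716 -0.1619  0.1042] clk 13.38 F [ 0.3 -0.7  0. ] w 0.0139
```

View pics/w3.png

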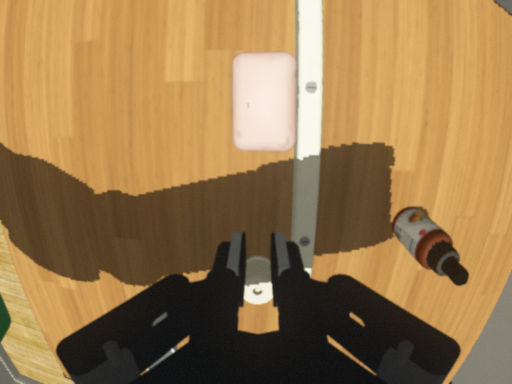

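The wrist view shows the soap at (264,100) straight ahead along the rail at u≈310. The spool is well behind the tips (258,290) and the finger lane is clear of the rail. I'll descend.

>>> {"fn": "arm_command", "kwargs": {
  "plan": "0 0 0.02 0; 0 0 0.02 0; 0 0 0.02 0; 0 0 0.015 0; 0 0 0.006 0; 0 0 0.003 0; 0 0 0.002 0; 0 0 0 0"
}}

```text
clock: 14.42
tcp_pos: [0.5717, -0.162, 0.0187]
orientation: [2.176, 2.265, 0.0]
contact_force: [0.2, 0.0, 0.9]
grip_width: 0.0138
gripper_force: 0.0
```

>>> {"fn": "arm_command", "kwargs": {
  "plan": "0.005 0 0.001 0; 0.005 0 0.001 0; 0.005 0 0 0; 0.004 0 0 0; 0.004 0 0 0; 0.004 0 0 0; 0.005 0 0 0; 0.005 0 0 0; 0.005 0 0 0; 0.005 0 0 0; 0.005 0 0 0; 0 0 0 0"
}}

```text
clock: 15.92
tcp_pos: [0.5694, -0.1091, 0.0164]
orientation: [-2.175, -2.267, -0.0]
contact_force: [-0.1, 0.3, -0.8]
grip_width: 0.0136
gripper_force: 0.0
```

Run:
```python
from m import *
go(.5726,-.05,.017,RT+np.pi/2)
p,d=eyes.grab_frame('wrist');cv2.imwrite('pics/w4.png',p[...,::-1])
```

```text
shift [ 0.0589  0.0057 -0.0006] yaw 0.1 cur t -1.53 z [ 0.  0. -1.] tcp [ 0.5694 -0.1091  0.0164] clk 15.93 F [-0.1  0.3 -0.8] w 0.0136
```

View pics/w4.png

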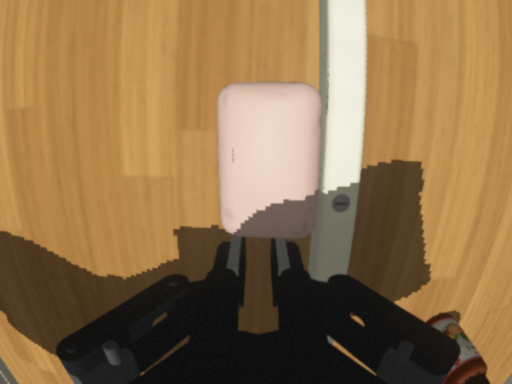

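The soap is square against the fingers at (270,160) and flush along the rail. I'll go on.

>>> {"fn": "arm_command", "kwargs": {
  "plan": "0.005 0 0 0; 0.005 0 0 0; 0.005 0 0 0; 0.005 0 0 0; 0.005 0 0 0; 0.005 0 0 0; 0.005 0 0 0; 0.005 0 0 0; 0.005 0 0 0; 0.005 0 0 0; 0.005 0 0 0; 0.005 0 0 0; 0.005 0 0 0; 0.005 0 0 0; 0.005 0 0 0; 0.004 0 0 0; 0.004 0 0 0; 0.003 0 0 0; 0 0 0 0"
}}

```text
clock: 18.35
tcp_pos: [0.5659, -0.0235, 0.0163]
orientation: [-2.176, -2.266, -0.0]
contact_force: [-0.1, 0.3, 0.4]
grip_width: 0.0134
gripper_force: 0.0
```

>>> {"fn": "arm_command", "kwargs": {
  "plan": "0.002 0 0 0; 0.002 0 0 0; 0 0 0 0"
}}

```text
clock: 18.73
tcp_pos: [0.5657, -0.0198, 0.0163]
orientation: [-2.176, -2.266, -0.0]
contact_force: [-0.7, 0.1, 0.2]
grip_width: 0.0136
gripper_force: 0.0
```

>>> {"fn": "arm_command", "kwargs": {
  "plan": "0.001 0 0 0; 0.001 0 0 0; 0.001 0 0 0; 0 0 0 0"
}}

```text
clock: 19.23
tcp_pos: [0.5656, -0.0169, 0.0163]
orientation: [-2.176, -2.266, -0.0]
contact_force: [0.3, -0.3, -0.2]
grip_width: 0.0134
gripper_force: 0.2
```

>>> {"fn": "arm_command", "kwargs": {
  "plan": "0.001 0 0 0; 0.001 0 0 0; 0 0 0 0"
}}

```text
clock: 19.6
tcp_pos: [0.5656, -0.0159, 0.0163]
orientation: [2.177, 2.264, -0.001]
contact_force: [0.1, -3.8, -0.1]
grip_width: 0.0139
gripper_force: 2.0
```

The soap has reached the stop (−3.8 N along y). I'll back straight off and check.

>>> {"fn": "arm_command", "kwargs": {
  "plan": "-0.004 0 0 0; -0.015 0 0 0; -0.02 0 0 0; 0 0 -0.03 0; 0 0 -0.04 0; 0 0 -0.04 0; -0.03 -0.03 -0.02 0; -0.03 -0.04 0 0; -0.03 -0.04 0 0; 0 -0.03 0 0; 0 0 0 0;0 0 0 0"
}}

```text
clock: 21.1
tcp_pos: [0.4316, -0.1502, 0.1467]
orientation: [2.177, 2.264, 0.001]
contact_force: [0.8, 0.1, 0.9]
grip_width: 0.0138
gripper_force: 0.0
```

Run:
```python
from m import *
go(.5,-.1,.15,RT+np.pi/2)
c,t,p=soap()
cv2.imwrite('pics/t3.png',cv2.resize(p[165:275,150:370,::-1],None,fx=3.6,fy=3.6,interpolation=2))
```

```text
shift [ 0.0475  0.0704 -0.0033] yaw -0.0 cur t -1.531 z [ 0.001 -0.    -1.   ] tcp [ 0.4316 -0.1502  0.1467] clk 21.1 F [0.8 0.1 0.9] w 0.0138
soap [0.569  0.0321] [0.0463 0.0722] t 0.012 railframe -0.0331 0.1077 rel -0.028
```

View pics/t3.png

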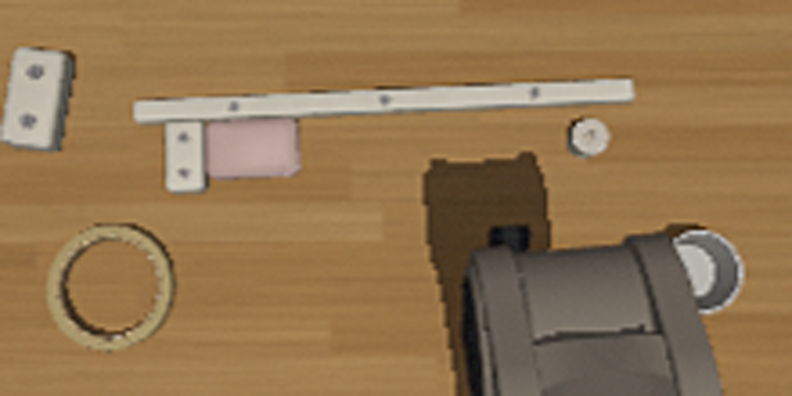

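The soap sits in the corner at rail-frame (-0.033, 0.108), parallel to the rail. The bystanders are unmoved and the tool is clear, so I'll hand in.

```bash
python3 -c "
from bench import ticket
print(ticket.hand_in())"
```

```text
the job is handed in; nothing more can be done
None
```

The soap bar is in the corner, one long side against the rail and one end against the stop block, as measured from the last top view; the bystanders look unmoved, the arm finished clear, and the job was handed in at about 21 s with no verdict shown.

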